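# Free the mended incense box from its clamp

### The job

The mended turquoise incense box has set in the padded sliding-jaw clamp: slide the jaw fully open by its upright brass grip while the box stays in place, then lift the box out. Set it down upright, without dropping it, on the middle of the pale round felt on the low mulberry stand, let go, and leave the jaw open. Do not disturb the tea caddy, the bamboo vase or the copper lid rest.

Things in the scene. Friction and masses are not known exactly. Their poses are not given: they have to be found in the camera images.
- incense_box: Turquoise glazed incense box, one rigid piece, 56 (x) x 48 (y) x 50 mm tall, 0.14-0.28 kg. Origin: centre of underside, z up. Stands on the clamp's green bed (220 x 90 mm, top 20 mm above table, fixed). Its +y and -y sides are free to grasp. At its -x end is the fixed jaw (top 60 mm above table), at +x the sliding jaw, whose brass lip overhangs the box's top by 5 to 9 mm until opened.
- jaw (a joint): Travel of the sliding jaw, m: 0 closed on the box, 0.050 fully open against its stop. It moves straight along the +x axis of jaw_grip, away from the box, with about 3 N of friction, and stays where it is left.
- jaw_grip (a point): Grip point on the sliding jaw's upright brass post (16 x 16 mm), on its axis, 72 mm above table. Post: from carriage top (33 mm) to 90 mm above table, free on four sides; towards the box the jaw (top 79 mm) begins 21 mm from it. Jaw shut, box centre is 78 mm away on the -x side. Axes: x = opening direction, y across the clamp, z up. Moves with the jaw.
- felt_center (a point): Centre of the pale round felt (120 mm across, flush) on the low dark mulberry stand, a fixed board 240 (x) x 170 mm; the point is on its top surface, 30 mm above table, 35 mm towards +x from the board's middle. A folding side panel with brass toggle stands upright at the board's -x end, 135 mm from this point, top 120 mm above table. Axes: the stand's, z up.
- tea_caddy: Bystander: brown ridged Seto tea caddy with ivory lid, 66 mm across, 80 mm tall, loose on the table. Origin: centre of its underside.
- bamboo_vase: Bystander: dark bamboo flower vase, 58 mm across, 150 mm tall, loose on the table. Origin: centre of its underside.
- lid_rest: Bystander: copper kettle-lid rest, a ring 56 mm across, 35 mm tall, loose on the table. Origin: centre of its underside.
Not all that is in view belongs to the job. What is shaped like the part that bears jaw but purple or red is not meant.

How it is judged:
By the outcome, as a careful person would: the job done as asked, in the order asked, and still so for the second after the job is handed in, with the robot touching nothing.
It also fails if it takes over 51 s, if anything falls off the work surface, if the arm or the gripper's body presses on something with over 40 N, if the wrist force passes 120 N, or if a joint passes its speed limit or range.

### The arm

A 6-joint arm with a two-finger parallel gripper is mounted at the origin on the work surface. World frame = base frame: x ahead of the robot, y to its left, z up, the work surface at z = 0. Lengths are in m, angles in rad, forces in N, time in s.
With the tool pointing down it reaches from about 0.375 to 0.925 m from the base axis. Payload 5.7 kg.
Tool frame: the origin (TCP) lies on the centre line of the jaws, within the pads' length; the fingertips stand 22 mm ahead of it and the grasp point (between the pads) lies 3 mm ahead of it (manip.nose_length is the distance from the TCP to the fingertips, in m); z points along the fingers, y is the line along which they close (so a half turn about z gives the same grasp; the last joint's range is limited). The gripper opens to 88 mm and grips with 3 to 60 N. Pads are 20 mm wide; open, the fingers measure 115 mm over their backs; the gripper's body (75 mm by 178 mm) begins 61 mm behind the grasp point.
Start: joints at [-1.337, 0.359, 1.51, -0, 1.272, -0.115], TCP at [0.205, -0.564, 0.208] pointing down, gripper open.
Joint ranges: [-2.97, 2.97], [-1.01, 2.36], [0.21, 2.38], [-0.96, 4.11], [0.2, 2.71], [-2.98, 2.98]. Speed limits (rad/s): [2.39, 2.39, 3.14, 3.14, 3.14, 3.14].

### API

Orientations are given as a unit quaternion [w, x, y, z].
In Python, from workcell import manip, snapshot, calibration, find_in, regions_of, landmark_of gives the robot as it stands.
- The arm moves only by the tool move_arm, never from a script. Its argument "commands" is a list of rows, each a list of 4 numbers: the shift along the tool's x, y, z in cm, then the turn about the tool's z in rad. In form: [[x, y, z, spin], ...]. A call has 1 to 8 rows; each row shifts and turns the commanded pose from where the row before left it, along the tool's axes as they then stand; what a row does not reach is not made up. A row lasts 1/12 s, in which the tool goes at most 41.7 mm and 7.16 degrees, less where a joint would pass 70% of its speed; a pose out of reach is approached as far as the arm can. A call is refused whole if a number of a shift passes 4.17 or a number of a turn 0.125, either way. A call with a gripper value outside its range is refused whole. "claw" is the opening, from -1 (shut) to 1 (fully open), set as the call begins (left out, the last holds). The fingers move at their own pace and stop on an object; the grip force is fixed at half the most. Time passes only in rows, so rows that do not move let the fingers close. It gives the time, the measured TCP pose, the force and the opening at its end, in the units of the state.
- manip.observe(): the state, without advancing time (a new reading comes with each control period).
- snapshot(name): name is "scene" or "top" or "wrist"; returns (picture, depth): 384x512x3 uint8, red, green, blue; 384x512 float32, m along the optical axis (not along the pixel's ray), 0 where there is no reading.
- calibration(name): a dict with "fx", "fy", "cx", "cy" (pixels), "R" (3x3) and "t" (3): a world point X has camera coordinates R X + t. Camera axes: x right, y down, z forward; pixel columns grow to the right and rows downward; lengths in m; the calibration is good to about 2 mm. A picture is of the moment at which its call begins: read the wrist's pose just before it. calibration takes no time and is no camera call; for the wrist camera it gives the pose at the moment of the call.
- manip.finish_job(): hands the job in, once; it reports no verdict.
Trained networks look in the newest picture that a camera, given by its name, has taken for a name from the list of things; names that differ only in an ending like _2 or _b are one class to them, and where a whole thing is asked for, a point or a joint stands for the part that bears it (a point fixed in the world has none). Each returns a list of dicts, best first, with "p" (0 to 1); they miss things now and then, are a little off and sometimes report something else, mostly with a low value. They report only what shows in the picture. A call takes as long as a camera call. They do not tell look-alikes from the thing itself.
- find_in(query, camera): "position" ([x, y, z] in m, in world coordinates, good to about 4 mm: the middle of the surface that is visible of it).
- regions_of(query, camera): "mask" (384x512 bool, what is visible of it).
- landmark_of(query, camera): "position" ([x, y, z] in m, in world coordinates, good to about 4 mm: a listed point, or the origin of a listed thing).
The state is a dict: "time": time; "joints": joint angles; "joint_vel": joint speeds; "joint_efforts": joint torques, N m; "tool_pos": TCP position; "ee_rot": TCP orientation; "ft_force": force on the tool from outside, world axes, zero at the start; "ft_torque": the same for the moment, N m; "opening": finger opening in m.
Only numpy, scipy, OpenCV 4.12 (cv2) and the standard library are available. Lean on these libraries where they do the work, as an engineer would, in place of code of your own. Each camera call takes 0.05 s, during which the arm holds its last target. There are 200 camera calls.

## Working session

There is one attempt and no reset: what is moved stays moved. The work goes in short steps, Python scripts to look and compute and a tool call to move; the robot and the scene stay as the last step left them, time stands still between calls to the robot, and variables do not carry over. Pictures are saved under pics/ and viewed, on a budget of 10 in all, crops included, one or two more only if the job needs it, and the job is handed in when it is done.

Besides the shell and the picture viewer there is one more tool, called after ">>>" as name(argument=value, ...) on one line, values as JSON. move_arm: Moves the arm, as the interface text tells. Its arguments: {"type":"object","properties":{"commands":{"type":"array"},"claw":{"type":"number"}},"required":["commands"]}

```bash
mkdir -p pics
cat > h.py <<'E'
from workcell import manip, snapshot, calibration, find_in, regions_of, landmark_of
import numpy as np, cv2
def save(n,p): cv2.imwrite('pics/'+n+'.png',cv2.cvtColor(p,cv2.COLOR_RGB2BGR))
def cloud(d,c):
    v,u=np.mgrid[:d.shape[0],:d.shape[1]]
    P=np.stack([(u-c['cx'])/c['fx']*d,(v-c['cy'])/c['fy']*d,d],-1)
    return (P-c['t'])@c['R']
def show(l): 
    for r in l[:3]: print('   ',np.round(r['position'],4),round(r['p'],2))
E
python3 - <<'E'
from h import *
a,da=snapshot('scene')
b,db=snapshot('top')
save('s0',a);save('t0',b)
for cam in('scene','top'):
    for q in('incense_box','jaw_grip','felt_center','tea_caddy','bamboo_vase','lid_rest'):
        print(cam,q); show(landmark_of(q,cam))
s=manip.observe();print(s['time'],s['tool_pos'],s['ee_rot'],s['opening'],manip.nose_length)
E
```

```text
scene incense_box
    [0.51   0.2357 0.0174] 0.44
scene jaw_grip
    [0.3146 0.2342 0.0715] 0.95
    [0.5864 0.203  0.0746] 0.82
    [0.4265 0.6857 0.07  ] 0.76
scene felt_center
    [ 0.5988 -0.2276  0.0301] 0.71
    [ 0.5255 -0.4551 -0.0018] 0.66
scene tea_caddy
    [ 0.5045  0.4609 -0.0027] 0.77
scene bamboo_vase
    [0.7717 0.0499 0.0017] 0.91
scene lid_rest
    [ 0.5262 -0.455  -0.0038] 0.68
top incense_box
    [0.5134 0.2366 0.0209] 0.66
top jaw_grip
    [0.4264 0.6911 0.0698] 0.95
    [0.3132 0.2337 0.072 ] 0.88
    [0.5822 0.2032 0.0728] 0.58
top felt_center
    [ 0.6013 -0.2285  0.0342] 0.61
top tea_caddy
    [ 0.504   0.4593 -0.0009] 0.7
top bamboo_vase
    [ 0.7745  0.0479 -0.0021] 0.68
top lid_rest
    [ 0.5268 -0.4547 -0.0019] 0.75
0.7 [ 0.20507315 -0.5638376   0.20806646] [-2.72455716e-05  9.84829303e-01  1.73525917e-01  8.90649721e-06] 0.08809256517795484 0.022
```

View pics/s0.png

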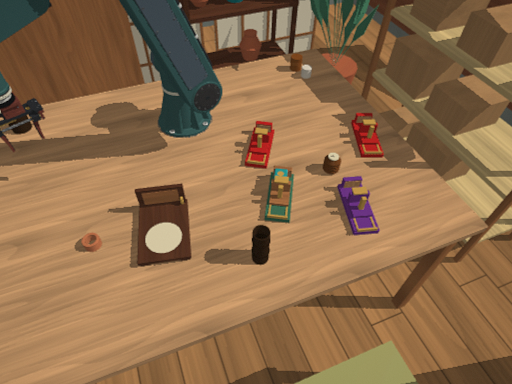

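View pics/t0.png

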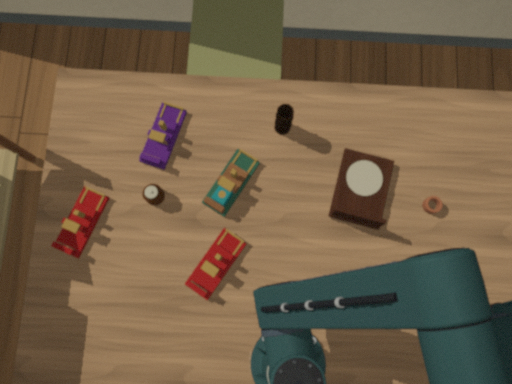

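The teal clamp with the box is at about (0.51–0.585, 0.22), at top-view pixel (232,182). The red and purple clamps are decoys. The stand with the felt is at top-view pixel (364,178). Next I'll measure orientations from depth.

```bash
cat >> h.py <<'E'
def rect(P,m):
    r=cv2.minAreaRect(P[m][:,:2].astype(np.float32)*1000); return np.round(r[0],1),np.round(r[1],1),round(r[2],2),int(m.sum())
def near(P,x,y,r): return np.hypot(P[...,0]-x,P[...,1]-y)<r
def rel(s,goal,yaw=None):
    "shift in tool axes, cm"
    from scipy.spatial.transform import Rotation as R
    w,x,y,z=s['ee_rot']; M=R.from_quat([x,y,z,w]).as_matrix()
    print('tool x',np.round(M[:,0],4),'y',np.round(M[:,1],4),'z',np.round(M[:,2],4)); print('shift cm',np.round(M.T@(np.array(goal)-s['tool_pos'])*100,2)); return M
E
python3 - <<'E'
from h import *
from scipy.spatial.transform import Rotation as R
for cam in('scene','top'):
    p,d=snapshot(cam);c=calibration(cam);P=cloud(d,c);z=P[...,2];ok=d>0
    print(cam,'cam at',np.round(-c['R'].T@c['t'],3),'fx',c['fx'])
    n=near(P,.545,.22,.15)&ok
    print(' clamp >12mm',rect(P,n&(z>.012)&(z<.1)))
    print(' bed',rect(P,n&(z>.014)&(z<.027)))
    n2=near(P,.58,-.22,.2)&ok
    print(' stand',rect(P,n2&(z>.022)&(z<.15)), 'board z',np.median(z[near(P,.6,-.228,.05)]))
    br=p.astype(int).min(-1)>140
    print(' felt',rect(P,near(P,.6,-.228,.09)&br&ok))
    print(' panel',rect(P,n2&(z>.06)&(z<.15)))
    for q in('incense_box','jaw_grip'):
        for r in regions_of(q,cam)[:4]:
            m=r['mask']&ok; print(' ',q,round(r['p'],2),int(m.sum()),np.round(np.median(P[m],0),3), 'top z',np.round(np.percentile(z[m],[5,50,95]),3))
s=manip.observe(); rel(s,[.55,.21,.26])
E
```

```text
scene cam at [ 1.318 -0.205  1.064] fx 365.569820210545
 clamp >12mm (array([543.4, 217.6]), array([130.8, 285.7]), 73.42, 1292)
 bed (array([543.4, 217.6]), array([130.8, 285.7]), 73.42, 526)
 stand (array([ 572. , -222.5]), array([170.7, 240.9]), 77.85, 3760) board z 0.027653199585694777
 felt (array([ 603. , -231.2]), array([115. , 114.7]), 69.06, 828)
 panel (array([ 464.8, -198.9]), array([159.6,  23.9]), 75.68, 664)
  incense_box 0.39 81 [0.509 0.239 0.066] top z [0.064 0.066 0.07 ]
  jaw_grip 0.78 574 [0.727 0.443 0.034] top z [0.024 0.034 0.078]
  jaw_grip 0.78 376 [0.417 0.681 0.036] top z [0.024 0.036 0.077]
  jaw_grip 0.74 566 [0.575 0.204 0.033] top z [0.019 0.033 0.078]
  jaw_grip 0.7 421 [0.305 0.237 0.037] top z [0.023 0.037 0.078]
top cam at [0.214 0.128 1.589] fx 484.4353067323289
 clamp >12mm (array([551.5, 256.4]), array([203.4, 277.4]), 71.43, 1813)
 bed (array([538.4, 220.1]), array([126.3, 275.6]), 71.43, 765)
 stand (array([ 564.9, -220. ]), array([171.1, 243.2]), 77.96, 3680) board z 0.03051289005433513
 felt (array([ 599.5, -226.1]), array([106.8, 104.8]), 78.33, 597)
 panel (array([ 459. , -197.2]), array([160.3,  16.5]), 78.06, 432)
  incense_box 0.72 259 [0.505 0.234 0.069] top z [0.04  0.069 0.075]
  jaw_grip 0.96 549 [0.723 0.446 0.039] top z [0.024 0.039 0.086]
  jaw_grip 0.89 644 [0.299 0.239 0.037] top z [0.027 0.037 0.085]
  jaw_grip 0.56 621 [0.41  0.683 0.038] top z [0.028 0.038 0.086]
tool x [0.9398 0.3418 0.    ] y [ 0.3418 -0.9398 -0.    ] z [ 0.  0. -1.]
shift cm [ 58.87 -60.93  -5.19]
```

>>> move_arm(commands=[[2.6,-2.7,-0.3,0],[2.6,-2.7,-0.3,0],[2.6,-2.7,-0.3,0],[2.6,-2.7,-0.3,0],[2.6,-2.7,-0.3,0],[2.6,-2.7,-0.3,0],[2.6,-2.7,-0.3,0],[2.6,-2.7,-0.3,0]], claw=1)

```text
time: 1.67
tool_pos: [0.3271, -0.2881, 0.2324]
ee_rot: [0.0, 0.985, 0.173, 0.0]
ft_force: [2.0, -1.2, 0.2]
opening: 0.088
```

>>> move_arm(commands=[[2.6,-2.7,-0.3,0],[2.6,-2.7,-0.3,0],[2.6,-2.7,-0.3,0],[2.6,-2.7,-0.3,0],[2.6,-2.7,-0.3,0],[2.6,-2.7,-0.3,0],[2.6,-2.7,-0.3,0],[2.6,-2.7,-0.3,0]])

```text
time: 2.33
tool_pos: [0.4488, -0.0138, 0.2566]
ee_rot: [0.0, 0.985, 0.174, 0.0]
ft_force: [1.0, 0.3, 0.0]
opening: 0.0876
```

>>> move_arm(commands=[[2.6,-2.7,-0.3,0],[2.6,-2.7,-0.3,0],[2.6,-2.7,-0.3,0],[2.6,-2.7,-0.3,0],[2.6,-2.7,-0.3,0],[2.6,-2.7,-0.3,0]])

```text
time: 2.83
tool_pos: [0.54, 0.1919, 0.2743]
ee_rot: [0.0, 0.985, 0.174, 0.0]
ft_force: [0.4, -0.2, 0.1]
opening: 0.0878
```

>>> move_arm(commands=[[0,0,0,0.12],[0,0,0,0.12],[0,0,0,0.12],[0,0,0,0.12],[0,0,0,0.12],[0,0,0,0.12],[0,0,0,0.065],[0,0,0,0]])

```text
time: 3.5
tool_pos: [0.5396, 0.1899, 0.2741]
ee_rot: [-0.0, 0.976, -0.217, -0.0]
ft_force: [-0.5, 0.2, -0.2]
opening: 0.0881
```

Run:
```python
from h import *
c=calibration('wrist');p,d=snapshot('wrist');save('w1',p);s=manip.observe()
print(s['time'],s['joints'],s['tool_pos'],s['ft_force'])
rel(s,[.585,.203,.25]);P=cloud(d,c);np.save('w1.npy',P)
for q in('incense_box','jaw_grip'): show(landmark_of(q,'wrist'))
z=P[...,2];n=near(P,.55,.22,.17)&(d>0)
print(np.histogram(z[n],bins=np.arange(0,.1,.005)))
```

```text
3.55 [2.17585508e-01 2.65632520e-01 1.48046277e+00 8.68616014e-05
 1.39544911e+00 2.22299408e+00] [0.53956219 0.18988788 0.27412127] [-0.15435527 -0.47498144  0.77672611]
tool x [ 0.907  -0.4211 -0.    ] y [-4.211e-01 -9.070e-01 -1.000e-04] z [ 0.e+00  1.e-04 -1.e+00]
shift cm [ 3.57 -3.1   2.41]
    [0.5127 0.2366 0.0142] 0.73
    [0.5844 0.2031 0.0705] 0.86
    [0.311  0.2361 0.0697] 0.65
(array([3878,   52,   57, 4082,  915,  170, 2654,   52,   59,   63,   76,
        678,  121, 1177,  366, 1035,   10,  187,   13]), array([0.   , 0.005, 0.01 , 0.015, 0.02 , 0.025, 0.03 , 0.035, 0.04 ,
       0.045, 0.05 , 0.055, 0.06 , 0.065, 0.07 , 0.075, 0.08 , 0.085,
       0.09 , 0.095]))
```

View pics/w1.png

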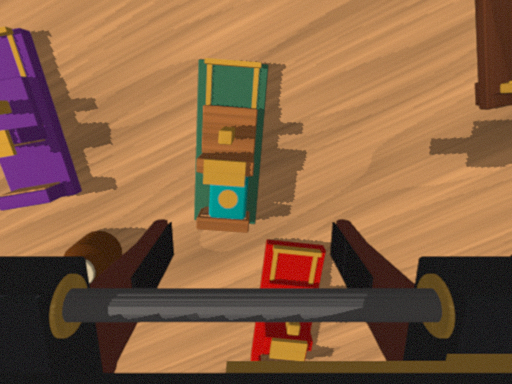

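Run:
```python
from h import *
P=np.load('w1.npy');z=P[...,2];n=near(P,.55,.22,.145)
def fam(a,b,nn=n):
    print(a,b,rect(P,nn&(z>a)&(z<b)))
fam(.015,.024);fam(.0,.095) if 0 else None
fam(.085,.095,near(P,.585,.203,.03)); fam(.062,.0745,near(P,.512,.236,.045)); fam(.075,.083)
fam(.028,.037); fam(.012,.095)
```

```text
0.015 0.024 (array([546.2, 220.4]), array([115. , 266.8]), 67.74, 4674)
0.085 0.095 (array([582.9, 203.2]), array([16. , 15.8]), 62.79, 200)
0.062 0.0745 (array([516.9, 232.3]), array([49.9, 72.3]), 55.75, 1301)
0.075 0.083 (array([560.6, 215.5]), array([50.1, 67. ]), 59.75, 1043)
0.028 0.037 (array([546.8, 218.7]), array([101.8, 264.2]), 70.23, 2666)
0.012 0.095 (array([546.1, 220.4]), array([115.4, 266.9]), 67.85, 11199)
```

Wrist view: post at pixel (226,136), jaw lip at (224,172), turquoise box at (229,199). The clamp axis is turned roughly 3° from the tool axis. I'll fit it from colour.

Run:
```python
from h import *
P=np.load('w1.npy');z=P[...,2];p=cv2.imread('pics/w1.png');h=cv2.cvtColor(p,cv2.COLOR_BGR2HSV).astype(int)
H,S,V=h[...,0],h[...,1],h[...,2]
n=near(P,.55,.22,.16)
print('hsv bed',h[85,235],'box',h[205,215],'lip',h[172,224],'post',h[134,226])
op=lambda m:cv2.morphologyEx(m.astype(np.uint8),cv2.MORPH_OPEN,np.ones((3,3)))>0
g=op(n&(H>65)&(H<85)&(S>80)&(z>.014)&(z<.026));print('bed',rect(P,g))
b=op(n&(H>82)&(H<98)&(S>150)&(z>.06));print('box top',rect(P,b),np.median(z[b]))
post=n&near(P,.583,.203,.02)&(z>.084);print('post',rect(P,post),P[post].mean(0),np.median(z[post]))
lip=op(n&(z>.075)&(z<.084)&near(P,.54,.22,.05));print('jaw',rect(P,lip),np.median(z[lip]))
fj=op(n&(z>.055)&(z<.0645)&near(P,.485,.245,.05));print('fixed jaw',rect(P,fj))
car=op(n&(z>.029)&(z<.037)&near(P,.59,.20,.06)&(H<25));print('carriage',rect(P,car))
```

```text
hsv bed [ 73 122 107] box [ 89 255 144] lip [ 19 190 195] post [ 20 190 200]
bed (array([565.2, 212.9]), array([ 86.9, 215.1]), 60.55, 3351)
box top (array([508.1, 238.5]), array([48.1, 44.9]), 62.16, 841) 0.06877547121027866
post (array([580.5, 204.7]), array([38.8, 21.7]), 66.69, 10067) [0.57804488 0.21029869 0.3820937 ] 0.3854442992392118
jaw (array([544.6, 224.8]), array([50. , 30.4]), 60.28, 1027) 0.07796494874982458
fixed jaw (array([479.8, 261.3]), array([69.6, 17.9]), 61.03, 674)
carriage (array([584.6, 202.3]), array([70. , 62.2]), 60.53, 2319)
```

Clamp yaw is about −29.4°: bed, jaw, carriage and fixed jaw agree, and so does the line through the jaw centres. The box sits about 5 mm off the centre line, towards −y. I'll align the tool and hover over the post.

>>> move_arm(commands=[[0,0,0,0.078],[0.8,-0.83,3.1,0],[0.8,-0.83,3.1,0],[0.8,-0.83,3.1,0],[0.83,-0.83,2.1,0],[0,0,0,0],[0,0,0,0]])

```text
time: 4.23
tool_pos: [0.5833, 0.2027, 0.1591]
ee_rot: [0.001, 0.967, -0.254, -0.001]
ft_force: [-0.4, 0.0, -0.2]
opening: 0.0876
```

Run:
```python
from h import *
c=calibration('wrist');p,d=snapshot('wrist');save('w2',p);s=manip.observe()
print(s['time'],s['tool_pos'],s['ft_force'])
rel(s,[.584,.203,.075]);P=cloud(d,c);z=P[...,2]
for q in('incense_box','jaw_grip'): show(landmark_of(q,'wrist'))
post=near(P,.584,.203,.022)&(z>.083)&(z<.1)
if post.sum(): print('post',rect(P,post),np.median(z[post]))
g=near(P,.55,.22,.1)&(z>.074)&(z<.0835);print('jaw',rect(P,g))
```

```text
4.2833 [0.58394503 0.20284978 0.16061169] [1.26654129 0.39496906 0.50078149]
tool x [ 8.711e-01 -4.911e-01 -4.000e-04] y [-4.911e-01 -8.711e-01  2.000e-04] z [-4.e-04 -0.e+00 -1.e+00]
shift cm [ 0.   -0.02  8.56]
    [0.5157 0.2378 0.0162] 0.97
    [0.5825 0.2032 0.0689] 0.66
post (array([583.1, 202.9]), array([15.6, 16.6]), 60.32, 387) 0.08872588857963534
jaw (array([562.5, 219.3]), array([56.5, 68.3]), 62.01, 1922)
```

View pics/w2.png

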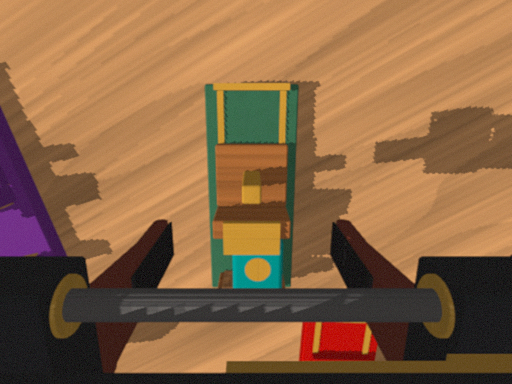

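The clamp axis is now vertical in the wrist view, the post is at (251,188), and the box is at (258,268), slightly off-centre. I'll descend and grip the post.

>>> move_arm(commands=[[0,0,2.5,0],[0,0,2.5,0],[0,0,2.0,0],[0,0,1.55,0],[0,0,0,0],[0,0,0,0]])

```text
time: 4.88
tool_pos: [0.5841, 0.203, 0.0757]
ee_rot: [-0.0, 0.967, -0.254, 0.0]
ft_force: [0.2, -0.2, 0.8]
opening: 0.0878
```

>>> move_arm(commands=[[0,0,0,0],[0,0,0,0],[0,0,0,0],[0,0,0,0],[0,0,0,0],[0,0,0,0],[0,0,0,0],[0,0,0,0]], claw=-1)

```text
time: 5.55
tool_pos: [0.584, 0.2029, 0.0746]
ee_rot: [-0.0, 0.967, -0.254, -0.0]
ft_force: [0.3, -0.1, -0.1]
opening: 0.0381
```

>>> move_arm(commands=[[0,0,0,0],[0,0,0,0],[0,0,0,0],[0,0,0,0],[0,0,0,0],[0,0,0,0],[0,0,0,0]])

```text
time: 6.13
tool_pos: [0.5838, 0.2026, 0.0745]
ee_rot: [0.0, 0.967, -0.254, -0.0]
ft_force: [-1.1, -1.9, 0.6]
opening: 0.0144
```

>>> move_arm(commands=[[0.3,0,0,0],[0.5,0,0,0],[0.5,0,0,0],[0.5,0,0,0],[0.5,0,0,0],[0.5,0,0,0],[0.5,0,0,0],[0.5,0,0,0]])

```text
time: 6.8
tool_pos: [0.6173, 0.1836, 0.0745]
ee_rot: [0.0, 0.967, -0.254, -0.0]
ft_force: [-5.1, -2.1, 2.5]
opening: 0.014
```

>>> move_arm(commands=[[0.5,0,0,0],[0.4,0,0,0],[0.2,0,0,0],[0.2,0,0,0],[0.1,0,0,0],[0,0,0,0],[0,0,0,0]])

```text
time: 7.38
tool_pos: [0.6268, 0.1783, 0.0744]
ee_rot: [-0.0, 0.967, -0.254, -0.003]
ft_force: [-10.4, 2.4, 6.2]
opening: 0.0141
```

Run:
```python
from h import *
c=calibration('wrist');p,d=snapshot('wrist');save('w3',p);s=manip.observe()
print(s['time'],s['tool_pos'],s['ft_force'],np.linalg.norm(s['tool_pos'][:2]-np.array([.5838,.2027])))
for q in('incense_box','jaw_grip'): show(landmark_of(q,'wrist'))
```

```text
7.4333 [0.62680809 0.1782725  0.07437987] [-10.63436968   2.53390634   6.79429085] 0.049461078991942097
    [0.5154 0.2412 0.0174] 0.81
    [0.6247 0.1785 0.0739] 0.78
```

View pics/w3.png

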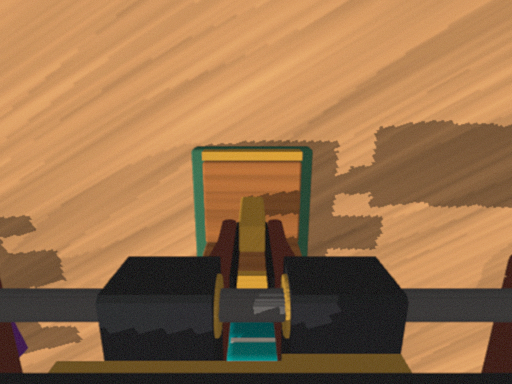

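The carriage is up against the brass stop bar near (252,155), and the force has risen to 11 N. I'll push a touch more to confirm the stop.

>>> move_arm(commands=[[0.2,0,0,0],[0.1,0,0,0],[0,0,0,0]])

```text
time: 7.78
tool_pos: [0.6269, 0.1782, 0.0743]
ee_rot: [-0.0, 0.967, -0.255, -0.005]
ft_force: [-15.3, 7.4, 9.9]
opening: 0.0143
```

>>> move_arm(commands=[[-0.2,0,0,0],[-0.2,0,0,0],[0,0,0,0]])

```text
time: 8.03
tool_pos: [0.6267, 0.1784, 0.0744]
ee_rot: [0.0, 0.967, -0.254, -0.001]
ft_force: [-8.3, 0.2, 3.9]
opening: 0.014
```

>>> move_arm(commands=[[0,0,0,0],[0,0,0,0],[0,0,0,0],[0,0,0,0],[0,0,0,0],[0,0,0,0],[0,0,0,0],[0,0,0,0]], claw=1)

```text
time: 8.7
tool_pos: [0.6286, 0.1778, 0.0746]
ee_rot: [-0.0, 0.967, -0.254, 0.0]
ft_force: [1.0, 0.4, -0.7]
opening: 0.0642
```

>>> move_arm(commands=[[0,0,-1.5,0],[0,0,-3,0],[0,0,-3,0],[0,0,-3,0],[-3,0,-2,0],[-3,0,0,0],[-3,0,0,0],[0,0,0,0]])

```text
time: 9.37
tool_pos: [0.5452, 0.2241, 0.2001]
ee_rot: [-0.0, 0.967, -0.253, -0.002]
ft_force: [-0.2, -0.6, -0.9]
opening: 0.0879
```

Run:
```python
from h import *
manip.observe();c=calibration('wrist');p,d=snapshot('wrist');save('w4',p);s=manip.observe()
print(s['time'],s['tool_pos'],s['joints'],s['opening'])
P=cloud(d,c);z=P[...,2];h=cv2.cvtColor(p,cv2.COLOR_RGB2HSV).astype(int)
for q in('incense_box','jaw_grip'): show(landmark_of(q,'wrist'))
H,S=h[...,0],h[...,1]
b=near(P,.513,.237,.05)&(z>.06)&(z<.08)&(H>82)&(H<98)&(S>150);b=cv2.morphologyEx(b.astype(np.uint8),cv2.MORPH_OPEN,np.ones((3,3)))>0
print('box',rect(P,b),np.median(z[b]))
post=near(P,.6265,.1785,.022)&(z>.083)&(z<.1);print('post',rect(P,post))
snapshot('top')
for q in('incense_box','jaw_grip'): show(landmark_of(q,'top'))
rel(s,[.513,.2368,.052])
```

```text
9.4167 [0.54763049 0.223162   0.19999036] [2.69829016e-01 3.54070366e-01 1.53900919e+00 5.51542808e-04
 1.24930972e+00 2.35224190e+00] 0.08766918314943106
    [0.5142 0.2389 0.0143] 0.89
    [0.3102 0.2329 0.07  ] 0.95
    [0.6245 0.1774 0.0733] 0.86
box (array([512.8, 236.1]), array([47.5, 53.5]), 59.94, 1821) 0.06870170871616231
post (array([625.4, 179.1]), array([14.8, 15.5]), 60.39, 354)
    [0.5134 0.2355 0.0214] 0.47
    [0.7356 0.4482 0.0699] 0.92
    [0.4249 0.6915 0.0723] 0.76
    [0.6226 0.1773 0.0696] 0.54
tool x [ 0.8719 -0.4897 -0.0009] y [-4.897e-01 -8.719e-01  2.000e-04] z [-9.e-04  3.e-04 -1.e+00]
shift cm [-3.67  0.5  14.8 ]
```

View pics/w4.png

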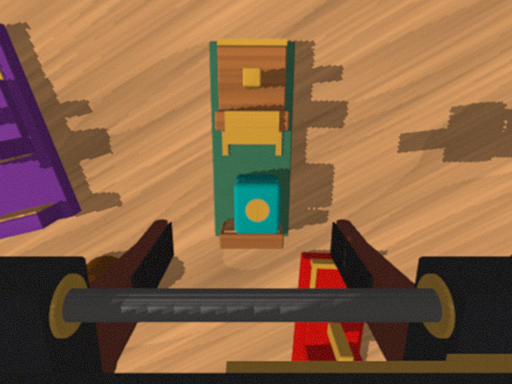

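The jaw is fully open: the post moved 49–50 mm, the carriage sits at the stop bar (252,43), and the lip is clear at (252,130). The box hasn't moved and is at (257,205). Next I'll grasp the box.

>>> move_arm(commands=[[-1.8,0.27,1.5,0],[-1.85,0.27,2,0],[0,0,2.5,0],[0,0,2.5,0],[0,0,2.5,0],[0,0,2.3,0],[0,0,1.5,0],[0,0,0,0]])

```text
time: 10.33
tool_pos: [0.514, 0.234, 0.0481]
ee_rot: [0.002, 0.967, -0.255, -0.003]
ft_force: [0.1, 0.2, -0.5]
opening: 0.0878
```

>>> move_arm(commands=[[0,0,0,0],[0,0,0,0],[0,0,0,0],[0,0,0,0],[0,0,0,0],[0,0,0,0],[0,0,0,0],[0,0,0,0]], claw=-1)

```text
time: 11.0
tool_pos: [0.5159, 0.2354, 0.0522]
ee_rot: [-0.0, 0.967, -0.254, 0.0]
ft_force: [-1.2, -0.6, 5.9]
opening: 0.0473
```

>>> move_arm(commands=[[0,0,0,0],[0,0,0,0],[0,0,0,0]])

```text
time: 11.25
tool_pos: [0.5159, 0.2354, 0.0522]
ee_rot: [-0.0, 0.967, -0.254, 0.0]
ft_force: [-1.5, -0.9, 6.0]
opening: 0.0473
```

>>> move_arm(commands=[[0,0,-0.5,0],[0,0,-1,0],[0,0,-1.5,0],[0,0,-2,0],[0,0,-2.5,0],[0,0,-2.5,0],[0,0,-2.5,0],[0,0,0,0]])

```text
time: 11.92
tool_pos: [0.5188, 0.2365, 0.182]
ee_rot: [-0.002, 0.967, -0.254, 0.004]
ft_force: [0.8, 0.7, -1.5]
opening: 0.0475
```

Run:
```python
from h import *
c=calibration('wrist');p,d=snapshot('wrist');save('w5',p);s=manip.observe()
print(s['time'],s['tool_pos'],s['joints'],s['opening'],s['ft_force'])
show(landmark_of('incense_box','wrist')); show(landmark_of('jaw_grip','wrist'))
rel(s,[.602,-.229,.177])
```

```text
11.9667 [0.51770344 0.23611963 0.17961239] [3.06348656e-01 3.38629864e-01 1.61860763e+00 2.66565952e-04
 1.17812452e+00 2.39113955e+00] 0.04731642265900214 [-0.05889002  0.43271756 -1.80445039]
    [0.5188 0.2411 0.1451] 0.65
    [0.6259 0.1786 0.071 ] 0.97
tool x [ 0.8707 -0.4918  0.0041] y [-0.4917 -0.8707 -0.0047] z [ 0.0059  0.0021 -1.    ]
shift cm [30.21 36.36  0.21]
```

View pics/w5.png

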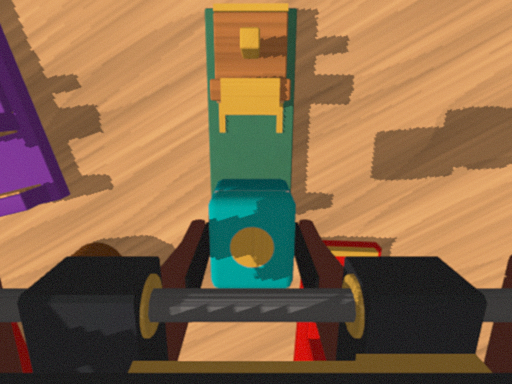

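The box is held squarely at (252,240) and the clamp and jaw are undisturbed. I'll carry it to the stand.

>>> move_arm(commands=[[1,1.2,0,0],[2,2.4,0,0],[2.3,2.8,0,0],[2.3,2.8,0,0],[2.3,2.8,0,0],[2.3,2.8,0,0],[2.3,2.8,0,0],[2.3,2.8,0,0]])

```text
time: 12.73
tool_pos: [0.56, -0.0264, 0.1744]
ee_rot: [0.0, 0.967, -0.254, -0.002]
ft_force: [0.4, 1.1, -1.3]
opening: 0.0473
```

>>> move_arm(commands=[[2.3,2.8,0,0],[2.3,2.8,0,0],[2.3,2.8,0,0],[2.3,2.8,0,0],[2.2,2.6,0,0],[1.5,1.8,0,0],[0.6,0.8,0,0],[0,0,0,0]])

```text
time: 13.4
tool_pos: [0.5976, -0.2359, 0.1744]
ee_rot: [-0.0, 0.967, -0.256, -0.001]
ft_force: [-1.2, -0.1, -1.7]
opening: 0.0476
```

>>> move_arm(commands=[[0,0,0,-0.075],[0,0,0,-0.075],[0,0,0,-0.075],[0,0,0,-0.075],[0,0,0,0],[0,0,0,0]])

```text
time: 13.9
tool_pos: [0.5977, -0.2321, 0.1758]
ee_rot: [-0.001, 0.994, -0.107, -0.001]
ft_force: [0.0, 1.0, -2.3]
opening: 0.0477
```

Run:
```python
from h import *
c=calibration('wrist');p,d=snapshot('wrist');save('w6',p);s=manip.observe()
print(s['time'],s['tool_pos'],s['joints'],s['opening'],s['ft_force'])
P=cloud(d,c);z=P[...,2]
for q in('felt_center','incense_box'): show(landmark_of(q,'wrist'))
n=near(P,.58,-.22,.2)
print('board',rect(P,n&(z>.024)&(z<.036)))
f=n&(z>.02)&(z<.04)&(p.astype(int).min(-1)>140);Q=P[f];print('felt',rect(P,f),np.median(Q[:,2]))
snapshot('top');show(landmark_of('felt_center','top'));snapshot('scene');show(landmark_of('felt_center','scene'))
rel(s,[.601,-.2285,.1])
```

```text
13.95 [ 0.59788956 -0.23245634  0.17593836] [-4.78693687e-01  4.46742395e-01  1.45163102e+00  4.59318088e-04
  1.24497978e+00  1.30737007e+00] 0.04736212878278788 [-0.57294069 -0.391712   -1.32809941]
    [ 0.5997 -0.2287  0.0287] 0.82
    [ 0.5959 -0.2286  0.1389] 0.93
board (array([ 574.4, -221.4]), array([170.5, 222.2]), 77.75, 19345)
felt (array([ 612.1, -228.6]), array([119.1,  95.1]), 83.61, 6777) 0.029410400817520034
    [ 0.5989 -0.2268  0.0334] 0.7
    [ 0.6003 -0.2257  0.0311] 0.65
tool x [ 0.9769 -0.2138 -0.0016] y [-2.138e-01 -9.769e-01 -9.000e-04] z [-0.0014  0.0012 -1.    ]
shift cm [ 0.23 -0.45  7.59]
```

View pics/w6.png

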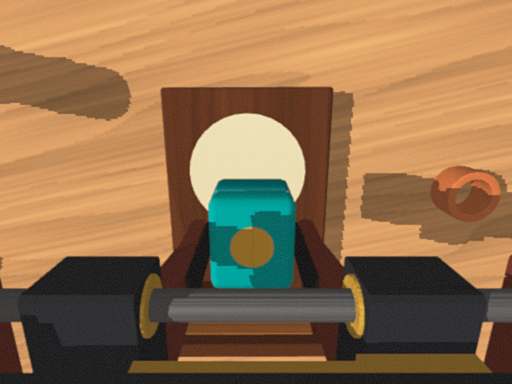

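The box is held at (252,235) over the stand, with the felt disk at about (247,168) in the image and partly hidden. I'll fit the felt circle and the board's edges for a precise centre.

Run:
```python
from h import *
from scipy.optimize import least_squares
c=calibration('wrist');p,d=snapshot('wrist');s=manip.observe();P=cloud(d,c);z=P[...,2]
f=(near(P,.6,-.228,.09)&(z>.02)&(z<.04)&(p.astype(int).min(-1)>120)).astype(np.uint8)
k=max(cv2.findContours(f,0,cv2.CHAIN_APPROX_NONE)[0],key=len)[:,0]
k=k[k[:,1]<172];Q=P[k[:,1],k[:,0]][:,:2]
r=least_squares(lambda v:np.hypot(*(Q-v[:2]).T)-v[2],[.6,-.228,.06],loss='soft_l1',f_scale=.001);print('circle',r.x,len(Q))
yaw=np.radians(-12.2);X=np.array([np.cos(yaw),np.sin(yaw)]);Y=np.array([-X[1],X[0]])
b=near(P,.6,-.228,.13)&(z>.025)&(z<.036);B=P[b][:,:2]
print('board +x edge',np.percentile(B@X,99.8),'y range',np.percentile(B@Y,[.2,99.8]))
ctr=X*(np.percentile(B@X,99.8)-.085)+Y*np.mean(np.percentile(B@Y,[.2,99.8]));print('centre from board',ctr)
```

```text
circle [ 0.60025255 -0.22730184  0.05937959] 164
board +x edge 0.719644960066046 y range [-0.17945527 -0.01080037]
centre from board [ 0.6002092  -0.22709566]
```

Circle fit and board edges agree on (0.6002, −0.2272). I'll shift the TCP to allow for the box's 3 mm offset in the grip, then lower.

>>> move_arm(commands=[[0.37,-0.58,0.5,0],[0,0,1.5,0],[0,0,2,0],[0,0,2.5,0],[0,0,2,0],[0,0,1.3,0],[0,0,0.5,0],[0,0,0,0]])

```text
time: 14.97
tool_pos: [0.6025, -0.2285, 0.0718]
ee_rot: [-0.001, 0.994, -0.107, -0.001]
ft_force: [-0.4, 0.4, -1.5]
opening: 0.0473
```

>>> move_arm(commands=[[0,0,0,0],[0,0,0,0],[0,0,0,0]])

```text
time: 15.22
tool_pos: [0.6043, -0.2297, 0.0749]
ee_rot: [0.0, 0.994, -0.107, 0.001]
ft_force: [0.4, -0.3, -1.3]
opening: 0.0473
```

>>> move_arm(commands=[[-0.15,-0.15,0.4,0],[0,0,0.4,0],[0,0,0.2,0],[0,0,0.1,0],[0,0,0,0],[0,0,0,0]])

```text
time: 15.72
tool_pos: [0.6022, -0.2275, 0.0625]
ee_rot: [-0.0, 0.994, -0.107, -0.0]
ft_force: [-0.3, -0.3, -2.2]
opening: 0.0477
```

>>> move_arm(commands=[[0,0,0.1,0],[0,0,0,0],[0,0,0,0]])

```text
time: 15.97
tool_pos: [0.6024, -0.2275, 0.0622]
ee_rot: [0.0, 0.994, -0.107, 0.0]
ft_force: [-2.4, -0.7, 4.4]
opening: 0.0473
```

The force went from −2 N to +4 N, so the box is resting on the felt. Release and retreat straight up.

>>> move_arm(commands=[[0,0,0,0],[0,0,0,0],[0,0,0,0],[0,0,0,0],[0,0,0,0],[0,0,0,0],[0,0,0,0],[0,0,0,0]], claw=1)

```text
time: 16.63
tool_pos: [0.6022, -0.2274, 0.0615]
ee_rot: [-0.0, 0.994, -0.107, -0.0]
ft_force: [-0.7, 0.2, 0.1]
opening: 0.0877
```

>>> move_arm(commands=[[0,0,-0.5,0],[0,0,-1.5,0],[0,0,-2.5,0],[0,0,-3,0],[0,0,-3,0],[0,0,-3,0],[-1,0,-2,0],[0,0,0,0]])

```text
time: 17.3
tool_pos: [0.5941, -0.2263, 0.2223]
ee_rot: [0.001, 0.994, -0.107, 0.004]
ft_force: [-0.2, 0.5, 1.0]
opening: 0.0879
```

Run:
```python
from h import *
c=calibration('wrist');p,d=snapshot('wrist');s=manip.observe()
print(s['time'],s['tool_pos'],s['opening'],s['ft_force'])
P=cloud(d,c);z=P[...,2];h=cv2.cvtColor(p,cv2.COLOR_RGB2HSV).astype(int);H,S=h[...,0],h[...,1]
b=near(P,.6,-.2272,.07)&(z>.07)&(z<.09)&(H>82)&(H<98)&(S>150);b=cv2.morphologyEx(b.astype(np.uint8),cv2.MORPH_OPEN,np.ones((3,3)))>0
print('box',rect(P,b),np.percentile(z[b],[2,50,98]))
show(landmark_of('incense_box','wrist'))
b2,_=snapshot('top')
for q in('incense_box','jaw_grip','tea_caddy','bamboo_vase','lid_rest'): print(q);show(landmark_of(q,'top'))
a,_=snapshot('scene')
for q in('jaw_grip','tea_caddy','bamboo_vase','lid_rest'): print(q);show(landmark_of(q,'scene'))
save('end',cv2.resize(np.hstack([p,a]),(800,300)))
```

```text
17.35 [ 0.59355577 -0.22598443  0.21967391] 0.08771971638197716 [-0.19282858  0.08616456 -0.80617509]
box (array([ 599.3, -226.3]), array([45. , 53.4]), 77.98, 1752) [0.07329094 0.07876198 0.08037202]
    [ 0.602  -0.2229  0.0268] 0.85
incense_box
    [ 5.005e-01  4.613e-01 -1.000e-04] 0.66
    [ 0.6008 -0.2257  0.0296] 0.46
    [ 7.695e-01  4.960e-02 -4.000e-04] 0.2
jaw_grip
    [0.4264 0.6873 0.0719] 0.92
    [0.3121 0.2324 0.0732] 0.8
    [0.7328 0.4488 0.0738] 0.62
tea_caddy
    [5.014e-01 4.592e-01 2.000e-04] 0.59
bamboo_vase
    [0.7743 0.0463 0.0012] 0.87
lid_rest
    [ 0.5272 -0.4521 -0.0027] 0.74
jaw_grip
    [0.3135 0.2336 0.0676] 0.97
    [0.4248 0.6866 0.0695] 0.82
    [0.7311 0.4505 0.0722] 0.74
tea_caddy
    [ 5.055e-01  4.636e-01 -1.000e-04] 0.76
    [0.6263 0.1777 0.0723] 0.53
bamboo_vase
    [7.697e-01 4.890e-02 5.000e-04] 0.81
lid_rest
    [ 0.5262 -0.4533 -0.0016] 0.81
```

View pics/end.png

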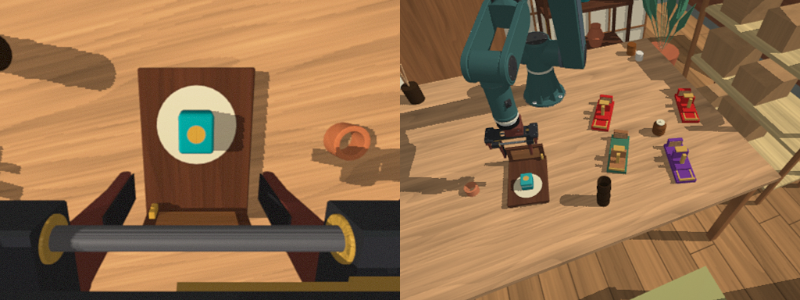

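The box stands upright on the middle of the felt at (196,130), about 1 mm from the measured centre. The jaw is still open and the bystanders are where they were. Handing in.

```bash
python3 -c "
from workcell import manip
print(manip.finish_job())"
```

```text
the job is handed in; nothing more can be done
None
```

I opened the jaw by its brass post until it hit the stop, lifted the box out, set it on the felt and let go. I handed the job in at about 17.4 s of the 51 s allowed.

- **Jaw:** the post travelled 49.5 mm by the arm's own reading, against the 50 mm given. It stopped moving there while the force rose to about 20 N, so I took that as the stop. In the last scene view the grip is still in the open position; one report put it at (0.626, 0.178), though the network labelled it "tea_caddy".
- **Box while the jaw opened:** it stayed in place to within measurement error, at about (0.513, 0.236) before and after.
- **Box on the felt:** it stands upright at (0.599, −0.226), with the felt centre measured at (0.600, −0.227). Its top is at 79 mm, against the expected 80 mm.
- **Bystanders:** the tea caddy, bamboo vase and lid rest are within 5 mm of where the networks first reported them, which is about their error.
- **Disagreements:** the wrist landmark network put the placed box about 4–5 mm away in y from the depth fit, and the last top view did not report the teal clamp's grip among its best three. I relied on the depth fit and the picture for both.

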